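# Show the humidity dial: lift the case lid by its lever and ease it shut

## Robot

A 7-joint arm with a two-finger parallel gripper is mounted at the origin on the work surface. World frame = base frame: x ahead of the robot, y to its left, z up, the work surface at z = 0. Lengths are in m, angles in rad, forces in N, time in s.
With the tool pointing down it reaches from about 0.4 to 0.85 m from the base axis. Payload 10.4 kg.
Tool frame: the origin (TCP) lies between the finger pads; the fingertips stand 14 mm ahead of it and the grasp point (between the pads) lies 5 mm behind it; z points along the fingers, y is the direction in which the jaws open and shut (so a half turn about z gives the same grasp; the last joint's range is limited). The gripper opens to 87 mm and grips with 3 to 60 N. Pads are 19 mm wide; open, the fingers measure 117 mm over their backs; the gripper's body (75 mm by 190 mm) begins 51 mm behind the grasp point.
Start: joints at [1.213, 0.332, -0.065, 1.46, 0.022, 1.35, -0.088], TCP at [0.205, -0.59, 0.237] pointing down, gripper open.
Joint ranges: [-2.6, 2.6], [-0.5, 2.12], [-1.47, 1.34], [0.16, 2.42], [-1.27, 4.41], [0.06, 2.06], [-2.6, 2.6]. Speed limits (rad/s): [2.22, 2.22, 2.79, 2.79, 3.14, 3.14, 3.14].

## Interface

Orientations are given as a unit quaternion [x, y, z, w].
In Python, from bench import readout, camera, calibration, order gives the robot as it stands.
- The arm moves only by the tool apply_moves, never from a script. Its argument "deltas" is a list of rows, each an object with "translation": the shift along the world's x, y, z in m, a list of three; "turn": the turn, a rotation vector about the world's x, y, z in rad, a list of three; "hand": the finger opening in m, from 0 to 0.087. A call has 1 to 5 rows; each row shifts and turns the pose as measured when the row begins; what a row does not reach is not made up. A row lasts 1/10 s, in which the tool goes at most 50 mm and 8.59 degrees, less where a joint would pass 70% of its speed; a pose out of reach is approached as far as the arm can. A call with a gripper value outside its range is refused whole. The fingers move at their own pace and stop on an object; "newtons" is the grip in N (left out, the last holds). Time passes only in rows, so rows that do not move let the fingers close. It gives the time, the measured TCP pose, the force and the opening at its end, in the units of the state.
- readout.read_state(): the state, without advancing time (a new reading comes with each control period).
- camera(name): name is "scene" or "top" or "wrist"; returns the picture (480x640x3 uint8, red, green, blue); there is no depth.
- calibration(name): a dict with "fx", "fy", "cx", "cy" (pixels), "D" ([k1, k2, p1, p2, k3] as OpenCV has them; the pictures are not rectified), "extrinsics" (4x4, takes a point from world to camera coordinates). Camera axes: x right, y down, z forward; pixel columns grow to the right and rows downward; lengths in m; the calibration is good to about 2 mm. A picture is of the moment at which its call begins: read the wrist's pose just before it. calibration takes no time and is no camera call; for the wrist camera it gives the pose at the moment of the call.
- order.close_job(): hands the job in, once; it reports no verdict.
The state is a dict: "time": time; "joint_positions": joint angles; "joint_vel": joint speeds; "joint_torque": joint torques, N m; "ee_pos": TCP position; "eef_rot": TCP orientation; "ft_force": force on the tool from outside, world axes, zero at the start; "torque": the same for the moment, N m; "width": finger opening in m.
Only numpy, scipy, OpenCV 4.12 (cv2) and the standard library are available. Lean on these libraries where they do the work, as an engineer would, in place of code of your own. Each camera call takes 0.05 s, during which the arm holds its last target. There are 200 camera calls.

## Task

The humidity dial sits in the larger of the two lidded lever cases on the archive bench. Press that case's lever pad fully down so that its lid rises and keep it open for a second or two for the overhead camera, then ease the pad back up slowly so that the lid settles shut without snapping. Work the lid only by the lever, never touching the lid itself, and leave the smaller case's lid closed.

Things in the scene. Friction and masses are not known exactly. Their poses are not given: they have to be found in the camera images.
- large_pad (a point): Centre of the top face of the black ribbed rubber pad (44 mm along the lever, 50 across, 8 thick) on the larger case's lever. It stands on the case's robot side, 90 mm out from the front wall, its top 62 mm above the bench at rest. At rest its x axis is level and points to the case, y level across the lever, z up. Loose things under 50 mm high stand 105 mm to its +y side (the small pad too).
- large_pedal (a joint): Lever of the larger case (rad): 0 at rest, 0.32 at its lower stop, pad centre 28 mm lower and tilted (a flat tip reaches the stop 25 to 27 mm down). Pivot level, 85 mm from the pad's centre towards the case: it moves almost straight down. Turns the lid 3.75 times its own angle. Sprung up: 9 N to start, 12 N at the stop. Let go, it snaps (over 0.8 rad/s); let up over a second or longer is gentle.
- large_lid: Lid panel, 154 x 216 x 6 mm, dark grey, steel front edge, of the larger case: a fixed dark-grey box 150 deep, 210 wide, 90 mm high, yaw up to 0.45 rad either way. Origin: on its hinge at the middle of the far rim, 91 mm up, 240 mm from the pad's centre; x points away from the pad, z up when shut. It tilts to about 1.2 rad with the lever down, front edge rising away from the pad.
- small_lid: Lid panel (116 mm wide) of the smaller case, to be left shut. Origin on its hinge at the far rim, 66 mm up; axes as for the larger lid. That case looks alike, with the same lever and pad, but is only 110 mm wide and 65 mm high (150 deep). The two stand side by side, about 360 to 610 mm apart, either one on the left.

How it is judged:
By the outcome, as a careful person would: the job done as asked, in the order asked, and still so for the second after the job is handed in, with the robot touching nothing.
It also fails if it takes over 35 s, if anything falls off the work surface, if the arm or the gripper's body presses on something with over 40 N, if the wrist force passes 120 N, or if a joint passes its speed limit or range.

## Working session

There is one attempt and no reset: what is moved stays moved. The work goes in short steps, Python scripts to look and compute and a tool call to move; the robot and the scene stay as the last step left them, time stands still between calls to the robot, and variables do not carry over. Pictures are saved under pics/ and viewed, about 8 in all and at most 12, crops included, and the job is handed in when it is done.

Besides the shell and the picture viewer there is one more tool, called after ">>>" by a JSON object that holds its "op" and its "data", one argument or row to a line. apply_moves: Moves the arm, as the interface text tells. Its arguments: {"type":"object","properties":{"deltas":{"type":"array","items":{"type":"object","properties":{"translation":{"type":"array","items":{"type":"number"}},"turn":{"type":"array","items":{"type":"number"}},"hand":{"type":"number"}}}},"newtons":{"type":"number"}},"required":["deltas"]}

```bash
mkdir -p pics
python3 - <<'E'
from bench import readout,camera,calibration
import cv2,json
s=readout.read_state();print(s['time'],s['ee_pos'],s['eef_rot'],s['ft_force'])
for n in('scene','top'):
    cv2.imwrite(f'pics/{n}0.png',camera(n)[:,:,::-1]);c=calibration(n);print(n,c)
E
```

```text
0.0 [ 0.20522633 -0.5899548   0.23577827] [ 9.86022625e-01  1.66610075e-01 -1.47277710e-04 -6.65947927e-04] [-0.60870149  0.94895719 -0.21358978]
scene {'fx': 623.1652654518786, 'fy': 623.1652654518786, 'cx': 324.5393101947881, 'cy': 226.19441867133096, 'D': array([-0.12908325,  0.        ,  0.        ,  0.        ,  0.        ]), 'extrinsics': array([[-0.56884759,  0.82235746,  0.01185865,  0.38196352],
       [ 0.53892398,  0.38360311, -0.74993973, -0.20638402],
       [-0.62126754, -0.4202105 , -0.66139986,  1.79011731],
       [ 0.        ,  0.        ,  0.        ,  1.        ]])}
top {'fx': 453.2194984089876, 'fy': 453.2194984089876, 'cx': 318.6274157079956, 'cy': 240.56461849404016, 'D': array([-0.04402749,  0.        ,  0.        ,  0.        ,  0.        ]), 'extrinsics': array([[-0.02313144, -0.99969477, -0.00867827, -0.02894984],
       [-0.99219284,  0.02402021, -0.12237806,  0.61919249],
       [ 0.12254916,  0.00577974, -0.99244561,  1.00812731],
       [ 0.        ,  0.        ,  0.        ,  1.        ]])}
```

View pics/top0.png

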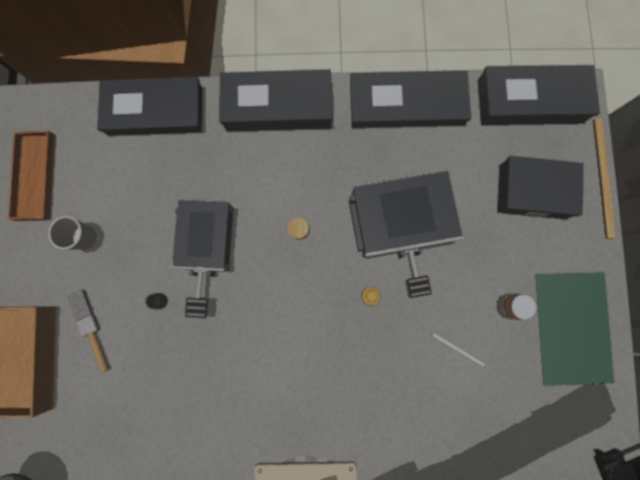

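View pics/scene0.png

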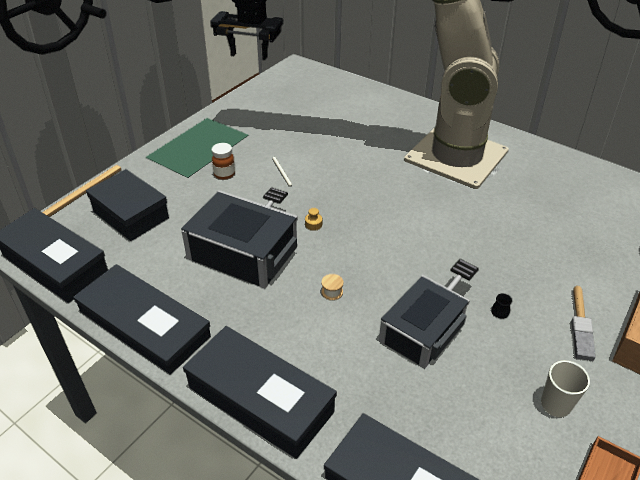

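The top view shows the larger case right of centre with its pad near (419,287). The smaller case is on the left with its pad near (196,307). The scene view agrees, with the large pad near (276,195). I'll enlarge both large-case views.

Run:
```python
import cv2,numpy as np
t=cv2.imread('pics/top0.png')[160:310,340:480];s=cv2.imread('pics/scene0.png')[180:220,250:310]
a=cv2.resize(t,None,fx=4,fy=4,interpolation=cv2.INTER_CUBIC);b=cv2.resize(s,None,fx=4,fy=4,interpolation=cv2.INTER_CUBIC)
o=np.zeros((600,800,3),np.uint8);o[:600,:560]=a;o[:160,560:800]=b
cv2.imwrite('pics/crop.png',o)
```

```text
(no output)
```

View pics/crop.png

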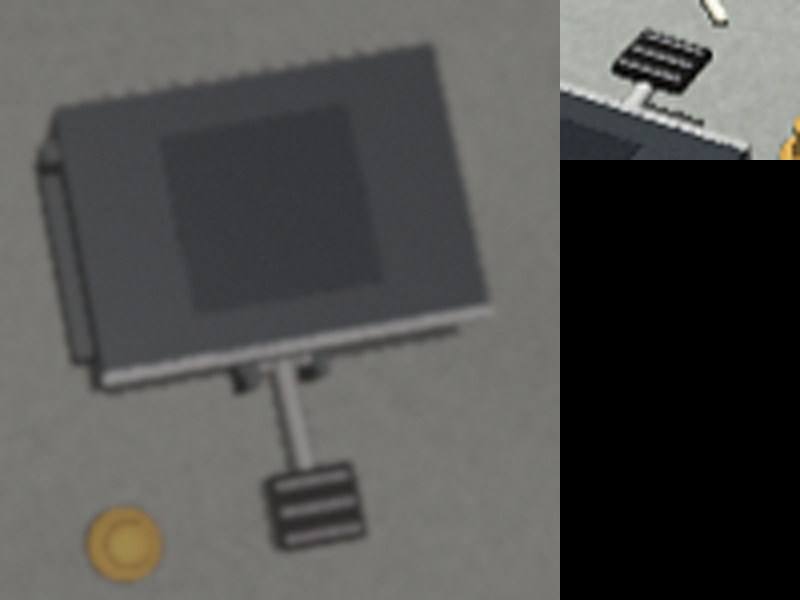

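The crop shows the pad centre at top pixel (419.2,286.4) and scene pixel (276,195). The lid corners in the crop are (57,108), (434,45), (490,312) and (103,380).

```bash
cat > h.py <<'E'
import cv2,numpy as np
def back(c,uv,z):
    K=np.array([[c['fx'],0,c['cx']],[0,c['fy'],c['cy']],[0,0,1]]);E=c['extrinsics'];R,t=E[:3,:3],E[:3,3]
    p=cv2.undistortPoints(np.array([[uv]],float),K,c['D'])[0,0]
    o=-R.T@t;d=R.T@np.array([*p,1]);return o+d*(z-o[2])/d[2]
E
python3 - <<'E'
from h import *
from bench import calibration
from scipy.spatial.transform import Rotation as Ro
T,S=calibration('top'),calibration('scene')
p=back(T,(419.2,286.4),.062);print(p,back(S,(276,195),.062))
L=[back(T,(340+u/4,160+v/4),.097) for u,v in[(57,108),(434,45),(490,312),(103,380)]]
h=(L[0]+L[1])/2;f=(L[2]+L[3])/2;print(L);print('hinge',h,np.hypot(*(h-p)[:2]))
for a in (h-f,h-p):print('yaw',np.arctan2(a[1],a[0]))
e=L[0]-L[1];print('yaw',np.arctan2(-e[0],e[1]))
print('small',back(T,(196,307),.062),'knob',back(T,(371,296),.02))
print(Ro.from_quat([.986,.1666,0,0]).as_matrix())
E
```

```text
[ 0.50705897 -0.26539282  0.062     ] [ 0.51005766 -0.25866078  0.062     ]
[array([ 0.72833489, -0.12537707,  0.097     ]), array([ 0.75928839, -0.33621748,  0.097     ]), array([ 0.60907578, -0.35789952,  0.097     ]), array([ 0.57705116, -0.1453114 ,  0.097     ])]
hinge [ 0.74381164 -0.23079727  0.097     ] 0.2392669647677019
yaw 0.13716601964395117
yaw 0.14509835001802587
yaw 0.14576875073638873
small [0.47282132 0.23295746 0.062     ] knob [ 0.48842745 -0.16163332  0.02      ]
[[ 0.94448619  0.32855112  0.        ]
 [ 0.32855112 -0.94448619  0.        ]
 [ 0.          0.         -1.        ]]
```

>>> {"op": "apply_moves", "data": {
  "deltas": [
    {"translation": [0.03, 0.033, 0], "turn": [0, 0, -0.04], "hand": 0},
    {"translation": [0.033, 0.036, 0], "turn": [0, 0, -0.04], "hand": 0},
    {"translation": [0.033, 0.036, 0], "turn": [0, 0, -0.04], "hand": 0},
    {"translation": [0.033, 0.036, 0], "turn": [0, 0, -0.04], "hand": 0},
    {"translation": [0.033, 0.036, 0], "turn": [0, 0, -0.03], "hand": 0}
  ]
}}

```text
time: 0.6
ee_pos: [0.363, -0.4114, 0.2329]
eef_rot: [0.998, 0.062, -0.003, -0.002]
ft_force: [1.0, 0.1, 0.2]
width: 0.0548
```

>>> {"op": "apply_moves", "data": {
  "deltas": [
    {"translation": [0.033, 0.036, 0], "turn": [0, 0, 0], "hand": 0},
    {"translation": [0.033, 0.036, 0], "turn": [0, 0, 0], "hand": 0},
    {"translation": [0.033, 0.036, 0], "turn": [0, 0, 0], "hand": 0},
    {"translation": [0.02, 0.02, 0], "turn": [0, 0, 0], "hand": 0},
    {"translation": [0, 0, 0], "turn": [0, 0, 0], "hand": 0}
  ]
}}

```text
time: 1.1
ee_pos: [0.4881, -0.2711, 0.2319]
eef_rot: [0.998, 0.066, -0.003, -0.003]
ft_force: [-0.3, -0.9, 0.1]
width: 0.0146
```

>>> {"op": "apply_moves", "data": {
  "deltas": [
    {"translation": [0.01, 0.004, -0.03], "turn": [0, 0, 0], "hand": 0},
    {"translation": [0.01, 0.004, -0.03], "turn": [0, 0, 0], "hand": 0},
    {"translation": [0, 0, -0.03], "turn": [0, 0, 0], "hand": 0},
    {"translation": [0, 0, -0.015], "turn": [0, 0, 0], "hand": 0},
    {"translation": [0, 0, 0], "turn": [0, 0, 0], "hand": 0}
  ]
}}

```text
time: 1.6
ee_pos: [0.5067, -0.2647, 0.1228]
eef_rot: [0.998, 0.066, -0.003, -0.003]
ft_force: [0.4, -0.4, 0.9]
width: 0.0003
```

Run:
```python
from bench import readout,camera
import cv2,numpy as np
s=readout.read_state();print(s['time'],s['ee_pos'],s['eef_rot'],s['ft_force'],s['width'])
w=camera('wrist')[:,:,::-1];c=camera('scene')[:,:,::-1]
o=np.zeros((480,800,3),np.uint8);o[:360,:480]=cv2.resize(w,(480,360));o[:300,480:]=cv2.resize(c[130:280,200:360],(320,300),interpolation=cv2.INTER_CUBIC)
cv2.imwrite('pics/close.png',o)
```

```text
1.6 [ 0.50670081 -0.26465114  0.12277049] [ 0.99782022  0.06585853 -0.00318167 -0.00270983] [ 0.36382619 -0.40076005  0.94919645] 0.00028420301671864466
```

View pics/close.png

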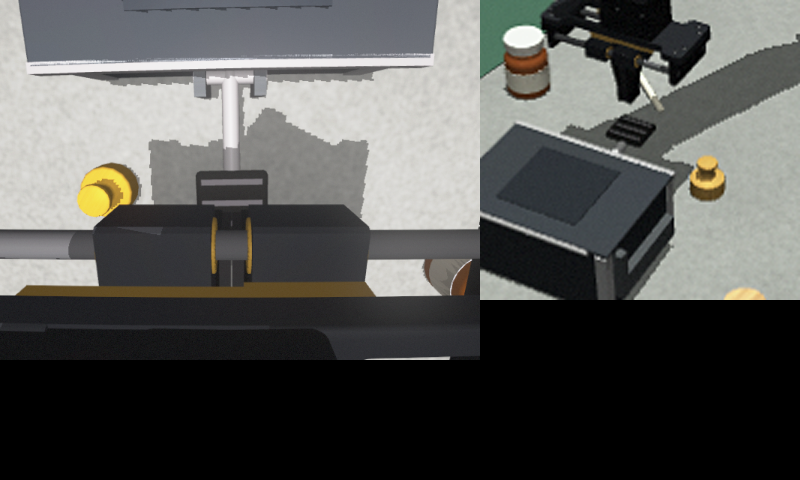

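The wrist view (scaled) shows the closed fingers at column 231 and the pad at columns 197–268, so they are lined up. The yellow knob and the jar are clear of the gripper. I'll descend now.

>>> {"op": "apply_moves", "data": {
  "deltas": [
    {"translation": [0.001, 0.001, -0.015], "turn": [0, 0, 0], "hand": 0},
    {"translation": [0, 0, -0.015], "turn": [0, 0, 0], "hand": 0},
    {"translation": [0, 0, -0.006], "turn": [0, 0, 0], "hand": 0},
    {"translation": [0, 0, -0.005], "turn": [0, 0, 0], "hand": 0},
    {"translation": [0, 0, -0.005], "turn": [0, 0, 0], "hand": 0}
  ]
}}

```text
time: 2.2
ee_pos: [0.5101, -0.266, 0.0792]
eef_rot: [0.998, 0.065, 0.0, -0.0]
ft_force: [-0.4, 0.5, 0.5]
width: 0.0002
```

>>> {"op": "apply_moves", "data": {
  "deltas": [
    {"translation": [0, 0, -0.004], "turn": [0, 0, 0], "hand": 0},
    {"translation": [0, 0, -0.003], "turn": [0, 0, 0], "hand": 0},
    {"translation": [0, 0, -0.003], "turn": [0, 0, 0], "hand": 0},
    {"translation": [0, 0, -0.003], "turn": [0, 0, 0], "hand": 0},
    {"translation": [0, 0, -0.003], "turn": [0, 0, 0], "hand": 0}
  ]
}}

```text
time: 2.7
ee_pos: [0.5085, -0.2663, 0.0658]
eef_rot: [0.998, 0.065, -0.001, 0.0]
ft_force: [-5.3, 2.5, 12.1]
width: 0.0004
```

>>> {"op": "apply_moves", "data": {
  "deltas": [
    {"translation": [0, 0, -0.003], "turn": [0, 0, 0], "hand": 0},
    {"translation": [0, 0, -0.003], "turn": [0, 0, 0], "hand": 0},
    {"translation": [0, 0, -0.003], "turn": [0, 0, 0], "hand": 0},
    {"translation": [0, 0, -0.003], "turn": [0, 0, 0], "hand": 0},
    {"translation": [0, 0, -0.002], "turn": [0, 0, 0], "hand": 0}
  ]
}}

```text
time: 3.2
ee_pos: [0.5082, -0.2664, 0.0568]
eef_rot: [0.998, 0.064, -0.002, 0.001]
ft_force: [-5.8, 3.7, 12.6]
width: 0.0007
```

>>> {"op": "apply_moves", "data": {
  "deltas": [
    {"translation": [0, 0, -0.002], "turn": [0, 0, 0], "hand": 0},
    {"translation": [0, 0, -0.002], "turn": [0, 0, 0], "hand": 0}
  ]
}}

```text
time: 3.4
ee_pos: [0.5082, -0.2664, 0.0549]
eef_rot: [0.998, 0.064, -0.002, 0.001]
ft_force: [-5.8, 3.1, 12.1]
width: 0.0003
```

>>> {"op": "apply_moves", "data": {
  "deltas": [
    {"translation": [0, 0, -0.003], "turn": [0, 0, 0], "hand": 0},
    {"translation": [0, 0, -0.003], "turn": [0, 0, 0], "hand": 0},
    {"translation": [0, 0, -0.003], "turn": [0, 0, 0], "hand": 0}
  ]
}}

```text
time: 3.7
ee_pos: [0.5087, -0.2664, 0.0512]
eef_rot: [0.998, 0.064, -0.002, 0.002]
ft_force: [-17.8, 7.2, 40.5]
width: 0.0006
```

>>> {"op": "apply_moves", "data": {
  "deltas": [
    {"translation": [0, 0, -0.003], "turn": [0, 0, 0], "hand": 0}
  ]
}}

```text
time: 3.8
ee_pos: [0.5087, -0.2664, 0.0513]
eef_rot: [0.998, 0.064, -0.003, 0.002]
ft_force: [-16.8, 7.4, 38.5]
width: 0.0007
```

The force jumped to about 40 N at 25 mm down, so the lever is at its stop. I'll hold it a little more lightly.

>>> {"op": "apply_moves", "data": {
  "deltas": [
    {"translation": [0, 0, -0.002], "turn": [0, 0, 0], "hand": 0},
    {"translation": [0, 0, -0.002], "turn": [0, 0, 0], "hand": 0},
    {"translation": [0, 0, -0.002], "turn": [0, 0, 0], "hand": 0},
    {"translation": [0, 0, -0.002], "turn": [0, 0, 0], "hand": 0},
    {"translation": [0, 0, -0.002], "turn": [0, 0, 0], "hand": 0}
  ]
}}

```text
time: 4.3
ee_pos: [0.5085, -0.2664, 0.0518]
eef_rot: [0.998, 0.064, -0.003, 0.004]
ft_force: [-11.2, 3.9, 22.9]
width: 0.0006
```

Run:
```python
from bench import readout,camera
import cv2,numpy as np
s=readout.read_state();print(s['time'],s['ee_pos'],s['ft_force'])
c=camera('scene')[:,:,::-1];t=camera('top')[:,:,::-1]
o=np.zeros((480,800,3),np.uint8);o[:400,:400]=cv2.resize(c[120:320,150:350],(400,400));o[:400,400:]=cv2.resize(t[140:340,330:530],(400,400))
cv2.imwrite('pics/open.png',o)
s=readout.read_state();print(s['time'],s['ee_pos'],s['ft_force'])
```

```text
4.3 [ 0.50852886 -0.2663544   0.05184398] [-11.1620979    3.89342671  22.86090247]
4.4 [ 0.50854031 -0.26628903  0.05183434] [-10.1157022    4.72012652  22.73523087]
```

View pics/open.png

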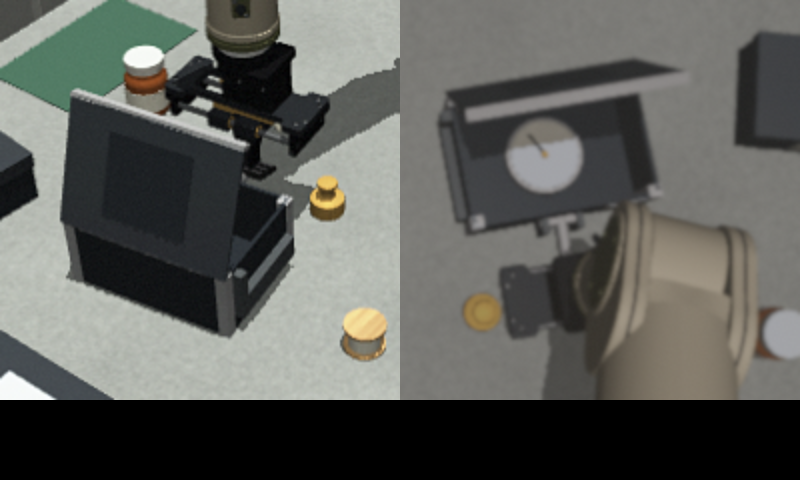

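The lid stands about 1.2 rad open and the dial is fully visible in the top view (around crop (545,155)). The fingers are on the pad and nothing touches the lid. I'll hold about 1.5 s more.

>>> {"op": "apply_moves", "data": {
  "deltas": [
    {"translation": [0, 0, -0.002], "turn": [0, 0, 0], "hand": 0},
    {"translation": [0, 0, -0.002], "turn": [0, 0, 0], "hand": 0},
    {"translation": [0, 0, -0.002], "turn": [0, 0, 0], "hand": 0},
    {"translation": [0, 0, -0.002], "turn": [0, 0, 0], "hand": 0},
    {"translation": [0, 0, -0.002], "turn": [0, 0, 0], "hand": 0}
  ]
}}

```text
time: 4.9
ee_pos: [0.5086, -0.2663, 0.0519]
eef_rot: [0.998, 0.064, -0.004, 0.005]
ft_force: [-11.1, 4.9, 21.8]
width: 0.0007
```

>>> {"op": "apply_moves", "data": {
  "deltas": [
    {"translation": [0, 0, -0.002], "turn": [0, 0, 0], "hand": 0},
    {"translation": [0, 0, -0.002], "turn": [0, 0, 0], "hand": 0},
    {"translation": [0, 0, -0.002], "turn": [0, 0, 0], "hand": 0},
    {"translation": [0, 0, -0.002], "turn": [0, 0, 0], "hand": 0},
    {"translation": [0, 0, -0.002], "turn": [0, 0, 0], "hand": 0}
  ]
}}

```text
time: 5.4
ee_pos: [0.5086, -0.2662, 0.0519]
eef_rot: [0.998, 0.064, -0.004, 0.007]
ft_force: [-11.0, 4.2, 22.4]
width: 0.0007
```

>>> {"op": "apply_moves", "data": {
  "deltas": [
    {"translation": [0, 0, -0.001], "turn": [0, 0, 0], "hand": 0},
    {"translation": [0, 0, 0], "turn": [0, 0, 0], "hand": 0},
    {"translation": [0, 0, 0.001], "turn": [0, 0, 0], "hand": 0},
    {"translation": [0, 0, 0.001], "turn": [0, 0, 0], "hand": 0},
    {"translation": [0, 0, 0.001], "turn": [0, 0, 0], "hand": 0}
  ]
}}

```text
time: 5.9
ee_pos: [0.5082, -0.2662, 0.0598]
eef_rot: [0.998, 0.064, -0.005, 0.008]
ft_force: [-4.8, 2.3, 10.4]
width: 0.0008
```

>>> {"op": "apply_moves", "data": {
  "deltas": [
    {"translation": [0, 0, 0.0005], "turn": [0, 0, 0], "hand": 0},
    {"translation": [0, 0, 0.0005], "turn": [0, 0, 0], "hand": 0},
    {"translation": [0, 0, 0.0005], "turn": [0, 0, 0], "hand": 0},
    {"translation": [0, 0, 0.0005], "turn": [0, 0, 0], "hand": 0},
    {"translation": [0, 0, 0.0005], "turn": [0, 0, 0], "hand": 0}
  ]
}}

```text
time: 6.4
ee_pos: [0.5089, -0.266, 0.0682]
eef_rot: [0.998, 0.064, -0.005, 0.009]
ft_force: [-5.3, 3.1, 10.8]
width: 0.0005
```

>>> {"op": "apply_moves", "data": {
  "deltas": [
    {"translation": [0, 0, 0.0005], "turn": [0, 0, 0], "hand": 0},
    {"translation": [0, 0, 0.0005], "turn": [0, 0, 0], "hand": 0},
    {"translation": [0, 0, 0.0005], "turn": [0, 0, 0], "hand": 0},
    {"translation": [0, 0, 0.0005], "turn": [0, 0, 0], "hand": 0},
    {"translation": [0, 0, 0.0005], "turn": [0, 0, 0], "hand": 0}
  ]
}}

```text
time: 6.9
ee_pos: [0.5102, -0.2658, 0.0765]
eef_rot: [0.998, 0.064, -0.003, 0.01]
ft_force: [-4.2, 1.5, 8.5]
width: 0.0002
```

>>> {"op": "apply_moves", "data": {
  "deltas": [
    {"translation": [0, 0, 0.0], "turn": [0, 0, 0], "hand": 0},
    {"translation": [0, 0, 0.0005], "turn": [0, 0, 0], "hand": 0},
    {"translation": [0, 0, 0.001], "turn": [0, 0, 0], "hand": 0},
    {"translation": [0, 0, 0.002], "turn": [0, 0, 0], "hand": 0},
    {"translation": [0, 0, 0.003], "turn": [0, 0, 0], "hand": 0}
  ]
}}

```text
time: 7.4
ee_pos: [0.5105, -0.2658, 0.0833]
eef_rot: [0.998, 0.064, -0.003, 0.01]
ft_force: [-0.6, 0.1, -0.1]
width: 0.0005
```

>>> {"op": "apply_moves", "data": {
  "deltas": [
    {"translation": [-0.003, 0, 0.01], "turn": [0, 0, 0], "hand": 0},
    {"translation": [-0.01, 0, 0.02], "turn": [0, 0, 0], "hand": 0},
    {"translation": [-0.02, 0, 0.03], "turn": [0, 0, 0], "hand": 0},
    {"translation": [-0.02, 0, 0.03], "turn": [0, 0, 0], "hand": 0},
    {"translation": [-0.01, 0, 0.015], "turn": [0, 0, 0], "hand": 0}
  ]
}}

```text
time: 7.9
ee_pos: [0.4446, -0.2642, 0.1921]
eef_rot: [0.998, 0.065, -0.004, 0.009]
ft_force: [0.7, -1.1, -0.4]
width: 0.0004
```

>>> {"op": "apply_moves", "data": {
  "deltas": [
    {"translation": [0, 0, 0], "turn": [0, 0, 0], "hand": 0},
    {"translation": [0, 0, 0], "turn": [0, 0, 0], "hand": 0},
    {"translation": [0, 0, 0], "turn": [0, 0, 0], "hand": 0}
  ]
}}

```text
time: 8.2
ee_pos: [0.4448, -0.265, 0.1949]
eef_rot: [0.998, 0.065, -0.002, 0.01]
ft_force: [-0.9, -0.2, -0.1]
width: -0.0001
```

Run:
```python
from bench import readout,camera
import cv2,numpy as np
s=readout.read_state();print(s['time'],s['ee_pos'],s['ft_force'])
cv2.imwrite('pics/end.png',camera('scene')[:,:,::-1])
```

```text
8.2 [ 0.44481972 -0.26504238  0.19491433] [-0.87789971 -0.19658902 -0.07125979]
```

View pics/end.png

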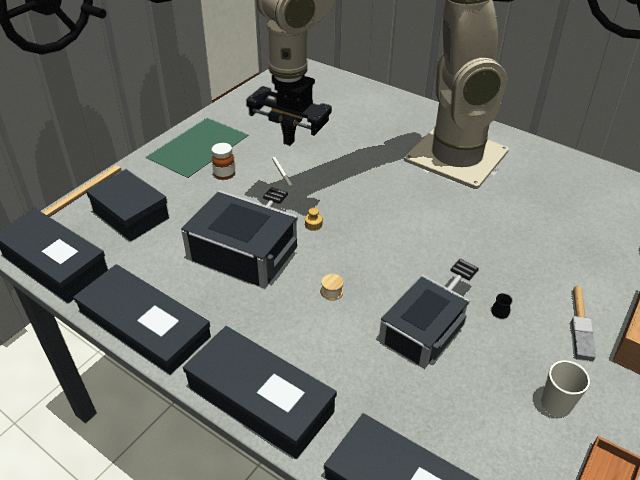

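Both lids are shut, the large pad is back at rest near (276,195), nothing else has moved, and the gripper is clear at (290,110).

```bash
python3 -c "
from bench import order
print(order.close_job())"
```

```text
the job is handed in; nothing more can be done
None
```

I pressed the larger case's lever pad fully down, held the lid open, eased it shut and handed the job in. The robot clock read 8.2 s at the last reading, just before I handed it in.

- **Pressing:** with the fingers closed, I pushed the pad to its stop, about 25 mm down. The force reading rose to a peak of about 40 N up and 18 N sideways there, then about 22 N while holding. The 40 N limit is for the arm or gripper body. Only the fingertips were pressing, but the peak was close to that figure.
- **Open:** I held it at the stop for about 1.8 s. The picture showed the lid well open, with the dial in clear view from above and nothing touching the lid.
- **Closing:** I eased the pad up over about 1.5 s, at roughly 0.2 rad/s on the lever, until contact ended with the pad at its rest height.
- **Last check:** the final picture showed both lids shut, the pad back at rest, nothing else moved and the gripper clear, with forces near zero. No check failed. The two cameras' pad positions differed by about 7 mm, so I lined up on the wrist picture instead.

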